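# Load the specimen rocker level

### The job

Load the see-saw rocker with the two blue-lidded specimen jars: stand one in the middle of each of the two yellow rings on its platform, either jar on either side, so that the platform stays level. Keep the jars upright and set them down gently rather than dropping them; the red- and yellow-lidded jars are nearly empty and not wanted.

Things in the scene. Friction and masses are not known exactly. Their poses are not given: they have to be found in the camera images.
- jar_a_mid (a point): The first of the two identical full specimen jars with a BLUE screw lid: upright white cylinder 52 mm in diameter and 70 mm tall, the lid being its top 16 mm (54 mm in diameter); about 150 g. This point is its centre, 35 mm above its underside. Starts standing on the bench; look-alike jars with red or yellow lids are nearly empty (60 g) and are not wanted.
- jar_b_mid (a point): The second of the two identical full specimen jars with a BLUE screw lid: upright white cylinder 52 mm in diameter and 70 mm tall, the lid being its top 16 mm (54 mm in diameter); about 150 g. This point is its centre, 35 mm above its underside. Starts standing on the bench; look-alike jars with red or yellow lids are nearly empty (60 g) and are not wanted.
- platform_mid (a point): Middle of the upper surface (dark mat) of the rocker's see-saw platform, 100 mm above the bench. The platform is 130 mm along its x and 300 mm along its y, with an 8 mm high rim above the mat, on a white base fixed to the bench. z is the platform's upward normal. The two yellow rings (72 mm across, flat marks) are centred at y = +90 mm and y = -90 mm, x = 0, on the mat. It tilts about its x axis, which runs 8 mm below this point.
- platform (a joint): Tilt of the platform about its x axis, rad: 0 level, positive with its +y end up; stops at +-0.175. A weak spring (0.6 N m/rad) holds the empty platform level; one jar alone on a ring tips it to the stop (that ring sinks 16 mm, the other rises 16 mm), and 1 to 2 N on the raised ring brings it level again.

How it is judged:
At the end, for the whole second after the job is handed in: One blue-lidded jar stands on each yellow ring, its centre within 20 mm of the ring's centre along either platform axis, upright within 10 degrees; the platform is level within 5 degrees and everything is at rest (((x of jar_a_mid in the frame of platform_mid between -0.02 and 0.02 m and y of jar_a_mid in the frame of platform_mid between 0.07 and 0.11 m and z of jar_a_mid in the frame of platform_mid between 0.028 and 0.045 m and x of jar_b_mid in the frame of platform_mid between -0.02 and 0.02 m and y of jar_b_mid in the frame of platform_mid between -0.11 and -0.07 m and z of jar_b_mid in the frame of platform_mid between 0.028 and 0.045 m) or (x of jar_a_mid in the frame of platform_mid between -0.02 and 0.02 m and y of jar_a_mid in the frame of platform_mid between -0.11 and -0.07 m and z of jar_a_mid in the frame of platform_mid between 0.028 and 0.045 m and x of jar_b_mid in the frame of platform_mid between -0.02 and 0.02 m and y of jar_b_mid in the frame of platform_mid between 0.07 and 0.11 m and z of jar_b_mid in the frame of platform_mid between 0.028 and 0.045 m)) and value of joint platform between -0.087 and 0.087 rad and velocity of joint platform between -0.05 and 0.05 rad/s and angle between each of jar_a_mid, jar_b_mid's own z axis and vertical below 0.18 rad and linear speed of each of jar_a, jar_b below 0.03 m/s); the robot touches nothing.
It fails at once if the first blue-lidded jar is knocked over (tips more than 40 degrees) (angle between jar_a_mid's own z axis and vertical above 0.7 rad).
It fails at once if the first blue-lidded jar is dropped (moves faster than 0.6 m/s out of the fingers, a fall of about 20 mm) (linear speed of jar_a above 0.6 m/s and contact force between the fingers and jar_a below 0.01 N).
It fails at once if the second blue-lidded jar is knocked over (tips more than 40 degrees) (angle between jar_b_mid's own z axis and vertical above 0.7 rad).
It fails at once if the second blue-lidded jar is dropped (moves faster than 0.6 m/s out of the fingers, a fall of about 20 mm) (linear speed of jar_b above 0.6 m/s and contact force between the fingers and jar_b below 0.01 N).
It also fails if it takes over 62 s, if anything falls off the work surface, if the arm or the gripper's body presses on something with over 40 N, if the wrist force passes 120 N, or if a joint passes its speed limit or range.

### The arm

A 6-joint arm with a two-finger parallel gripper is mounted at the origin on the work surface. World frame = base frame: x ahead of the robot, y to its left, z up, the work surface at z = 0. Lengths are in m, angles in rad, forces in N, time in s.
With the tool pointing down it reaches from about 0.275 to 0.825 m from the base axis. Payload 4.9 kg.
Tool frame: the origin (TCP) lies midway between the tips of the shut fingers; the grasp point (between the pads) lies 19 mm behind it (grip_point_offset is the distance from the TCP to the grasp point, in m); z points along the fingers, x is the direction in which the jaws open and shut, and the axes are right-handed (so a half turn about z gives the same grasp; the last joint's range is limited). The gripper opens to 85 mm and grips with 20 to 120 N. Pads are 22 mm wide; open, the fingers measure 114 mm over their backs; the gripper's body (76 mm by 85 mm) begins 54 mm behind the grasp point. The pads swing forward as they close: fully open they stand 13 mm farther back than shut.
Start: joints at [-1.476, 0.326, -0.193, 1.052, 0, 1.437], TCP at [0.125, -0.536, 0.231] pointing down, gripper open.
Joint ranges: [-2.65, 2.65], [-0.97, 1.79], [-1.3, 1.35], [-1.93, 2.1], [-1.47, 1.37], [-3.14, 3.14]. Speed limits (rad/s): [2.57, 2.57, 3.14, 3.14, 3.14, 3.14].

### API

Orientations are given as a rotation vector (axis times angle).
In Python, from cell import * gives the robot as it stands. Calls block until the motion is done:
- movep(position, orientation): joint-space move of the TCP to a pose.
- move_l(position, velocity=0.15, rot=None, until_force=None): straight line of the TCP; rot=None keeps the orientation; velocity is the mean speed in m/s. With until_force (N) it stops when the force on the tool has changed by that much, and returns True; else False.
- set_joints(angles): joint-space move.
- let_go() and grab(newtons=None): open the fingers fully, or close them until they stop; newtons is the grip in N (None keeps the last).
- sleep(seconds).
- ik(position, orientation): joint angles nearest the present ones, or None.
- get_state(): the state.
- grab_frame(name): name is "side" or "top" or "wrist"; returns a dict with "img" (420x560x3 uint8, red, green, blue), "fx", "fy", "cx", "cy" (pixels), "k1" (the pictures are not rectified: a ray, as slopes to the right and down, at radius r is drawn at 1 + k1 r^2 times it, then the intrinsics apply), "cam_to_world" (4x4, takes a point from camera to world coordinates); the wrist camera has in their place "T_tool_cam" (4x4, takes a point from camera to tool coordinates, whose origin is the TCP and whose axes are the tool frame's). Camera axes: x right, y down, z forward; pixel columns grow to the right and rows downward; lengths in m; the calibration is good to about 2 mm. A picture is of the moment at which its call begins: read the wrist's pose just before it. There is no depth.
A pose or a line that the arm cannot do raises MotionError and nothing moves.
- sign_off(): hands the job in, once; it reports no verdict.
Trained networks look in the newest picture that a camera, given by its name, has taken for a name from the list of things; names that differ only in an ending like _2 or _b are one class to them, and where a whole thing is asked for, a point or a joint stands for the part that bears it (a point fixed in the world has none). Each returns a list of dicts, best first, with "score" (0 to 1); they miss things now and then, are a little off and sometimes report something else, mostly with a low value. They report only what shows in the picture. A call takes as long as a camera call.
- spot_in(camera, name): "centre" ([column, row] in pixels, amid what is visible of it).
- silhouettes(camera, name): "mask" (420x560 bool, what is visible of it) and "centre" ([column, row] in pixels, amid what is visible of it).
- tip_of(camera, name): "centre" ([column, row] in pixels: a listed point, or the origin of a listed thing).
The state is a dict: "clock": time; "q": joint angles; "joint_velocities": joint speeds; "tau": joint torques, N m; "position": TCP position; "eef_rot": TCP orientation; "contact_force": force on the tool from outside, world axes, zero at the start; "wrist_torque": the same for the moment, N m; "finger_gap": opening from 0.0 (shut) to 1.0 (fully open).
Only numpy, scipy, OpenCV 4.12 (cv2) and the standard library are available. Lean on these libraries where they do the work, as an engineer would, in place of code of your own. Each camera call takes 0.05 s, during which the arm holds its last target. There are 200 camera calls.

## Working session

There is one attempt and no reset: what is moved stays moved. The work goes in short steps, each a Python script; the robot and the scene stay as the last script left them, time stands still between calls to the robot, and variables do not carry over. Pictures are saved under pics/ and viewed, about 8 in all and at most 12, crops included, and the job is handed in when it is done.

```bash
mkdir -p pics; cat > h.py <<'E'
from cell import *
import numpy as np, cv2
from scipy.spatial.transform import Rotation as R
def frame(n):
    s=get_state(); f=grab_frame(n)
    if n=="wrist":
        T=np.eye(4); T[:3,:3]=R.from_rotvec(s["eef_rot"]).as_matrix(); T[:3,3]=s["position"]
        f["cam_to_world"]=T@np.array(f["T_tool_cam"])
    return f
def ray(f,px):
    d=np.array([(px[0]-f["cx"])/f["fx"],(px[1]-f["cy"])/f["fy"]]); u=d.copy()
    for _ in range(20): u=d/(1+f["k1"]*(u@u))
    M=np.array(f["cam_to_world"]); return M[:3,3],M[:3,:3]@np.array([u[0],u[1],1])
def atz(f,px,z):
    o,d=ray(f,px); return o+d*(z-o[2])/d[2]
def proj(f,P):
    M=np.linalg.inv(np.array(f["cam_to_world"])); p=M[:3,:3]@np.array(P)+M[:3,3]
    u=p[:2]/p[2]; u=u*(1+f["k1"]*(u@u)); return np.array([u[0]*f["fx"]+f["cx"],u[1]*f["fy"]+f["cy"]])
def save(f,name): cv2.imwrite("pics/"+name,cv2.cvtColor(np.array(f["img"]),cv2.COLOR_RGB2BGR))
E
python3 - <<'E'
from h import *
np.set_printoptions(precision=4,suppress=True)
for n in("top","side"):
    f=frame(n); save(f,n+"1.png"); print(n,np.array(f["cam_to_world"])[:3,3])
    for nm,z in(("jar_a_mid",.035),("platform_mid",.1)):
        for d in tip_of(n,nm): print(nm,d["score"],d["centre"],atz(f,d["centre"],z))
s=get_state();print(s["clock"],s["eef_rot"])
E
```

```text
top [0.4743 0.1297 1.0655]
jar_a_mid 0.94 [173.3, 239.1] [0.4288 0.3534 0.035 ]
platform_mid 0.64 [380.3, 190.6] [ 0.5393 -0.0752  0.1   ]
side [ 0.3272 -0.3985  0.4499]
jar_a_mid 0.6 [210.3, 178.2] [0.4313 0.3583 0.035 ]
platform_mid 0.75 [362.7, 273.6] [ 0.553  -0.0704  0.1   ]
0.3 [-2.4601  1.9532  0.0006]
```

View pics/top1.png

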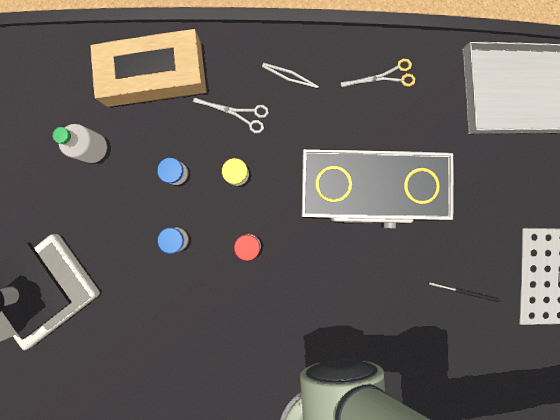

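View pics/side1.png

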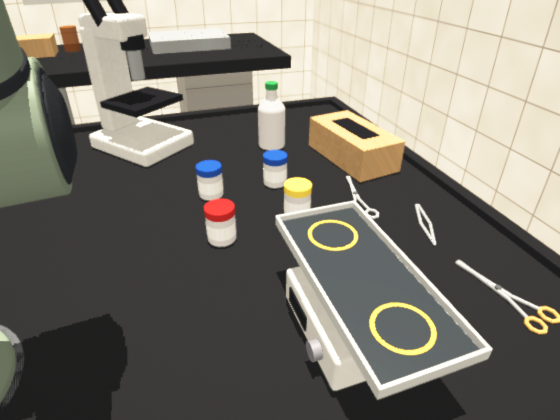

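The top view shows blue lids at (170,170) and (171,240), the yellow-lid jar at (235,172), the red at (248,247), and rings at (333,184) and (422,186). The side view agrees. Next I locate them precisely by colour.

```bash
cat >> h.py <<'E'
def lids(f,z=.07,amin=60):
    h=cv2.cvtColor(np.array(f["img"]),cv2.COLOR_RGB2HSV); m=cv2.inRange(h,(100,110,60),(125,255,255))
    n,_,st,c=cv2.connectedComponentsWithStats(m)
    return [(c[i],st[i,4],atz(f,c[i],z)) for i in range(1,n) if st[i,4]>amin]
def rings(f,amin=60):
    h=cv2.cvtColor(np.array(f["img"]),cv2.COLOR_RGB2HSV); m=cv2.inRange(h,(22,110,90),(35,255,255))
    cs,_=cv2.findContours(m,cv2.RETR_EXTERNAL,cv2.CHAIN_APPROX_NONE); o=[]
    for c in cs:
        if len(c)>60: e=cv2.fitEllipse(c); o.append((e[0],e[1],atz(f,e[0],.1)))
    return o
E
python3 - <<'E'
from h import *
np.set_printoptions(precision=4,suppress=True)
for n in("top","side"):
    f=frame(n)
    for l in lids(f): print(n,"lid",*l)
    for l in rings(f): print(n,"ring",*l)
print(ik([.43,.35,.15],R.from_matrix(np.diag([1,-1,-1])).as_rotvec()))
E
```

```text
top lid [169.4489 169.8977] 528 [0.5742 0.3584 0.07  ]
top lid [169.8293 240.1745] 533 [0.4279 0.3531 0.07  ]
top ring (421.3797302246094, 185.384521484375) (33.9316291809082, 35.11978530883789) [ 0.5521 -0.1595  0.1   ]
top ring (333.2934875488281, 183.5978240966797) (34.555397033691406, 35.16576385498047) [0.551  0.0203 0.1   ]
top ring (234.15725708007812, 170.65794372558594) (25.053621292114258, 25.270235061645508) [0.5724 0.22   0.1   ]
side lid [274.7312 157.2688] 346 [0.5706 0.3432 0.07  ]
side lid [208.2255 167.9167] 408 [0.4265 0.3387 0.07  ]
side ring (402.5131530761719, 328.3080139160156) (49.00257110595703, 69.35750579833984) [ 0.5519 -0.1633  0.1   ]
side ring (332.4761962890625, 234.8636932373047) (30.01838493347168, 50.086204528808594) [0.5512 0.0169 0.1   ]
side ring (297.5993957519531, 186.6967315673828) (19.957168579101562, 27.246294021606445) [0.5529 0.1623 0.1   ]
[ 0.5501  0.4013 -0.3022  0.8672  0.      2.1208]
```

```bash
cat >> h.py <<'E'
DOWN=R.from_matrix(np.diag([1.,-1,-1])).as_rotvec()
E
python3 - <<'E'
from h import *
np.set_printoptions(precision=4,suppress=True)
movep([.43,.354,.22],DOWN)
f=frame("wrist"); save(f,"w1.png")
for l in lids(f): print(*l)
for d in tip_of("wrist","jar_a_mid"): print(d["score"],d["centre"],atz(f,d["centre"],.035))
s=get_state();print(s["clock"],s["position"])
E
```

```text
[433.4027 182.5243] 452 [0.5557 0.3663 0.07  ]
[280.1826 199.5826] 2798 [0.4272 0.3515 0.07  ]
3.7833 [0.4305 0.3535 0.22  ]
```

View pics/w1.png

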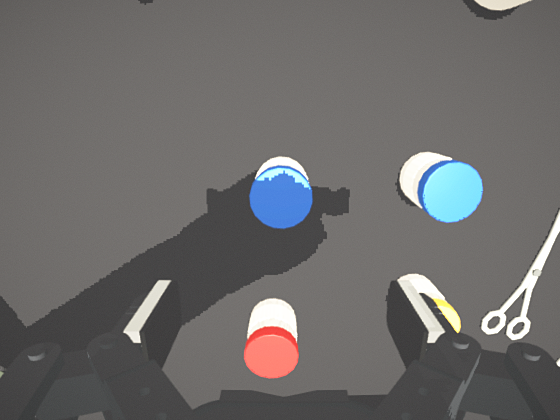

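The wrist view shows the near blue lid centred at about (281,197) and the far one at (451,191), which agrees with the top camera. Grasping the near jar.

```bash
python3 - <<'E'
from h import *
np.set_printoptions(precision=4,suppress=True)
f=frame("wrist"); print("jar2",atz(f,[451,191],.07),"jar1",atz(f,[281,197],.07))
move_l([.428,.353,.027],velocity=.12)
grab(30)
s=get_state();print(s["clock"],s["position"],s["finger_gap"],s["contact_force"])
move_l([.428,.353,.22],velocity=.15)
s=get_state();print(s["clock"],s["finger_gap"],s["contact_force"])
movep([.5516+.0005,-.160,.22],DOWN)
s=get_state();print(s["clock"],s["position"],s["contact_force"])
f=frame("side"); save(f,"s2.png")
f=frame("wrist"); save(f,"w2.png"); print(rings(f))
E
```

```text
jar2 [0.572  0.3592 0.07  ] jar1 [0.4278 0.3538 0.07  ]
5.9917 [0.4283 0.3532 0.0275] 0.6173355705693802 [-0.0262 -0.7209  3.5312]
7.425 0.6179917847467121 [-0.2596 -0.3509 -2.4534]
9.3333 [ 0.5523 -0.1589  0.22  ] [-0.2691  1.1481 -2.0497]
[((313.2564392089844, 203.4837646484375), (31.89250373840332, 52.10554122924805), array([ 0.5742, -0.1557,  0.1   ])), ((518.834716796875, 182.1250457763672), (21.57077407836914, 28.398366928100586), array([ 0.7334, -0.1379,  0.1   ])), ((251.84738159179688, 198.8484344482422), (24.994247436523438, 55.839111328125), array([ 0.528 , -0.1522,  0.1   ])), ((549.3092651367188, 174.66769409179688), (19.17980194091797, 26.39705467224121), array([ 0.7584, -0.1316,  0.1   ]))]
```

View pics/s2.png

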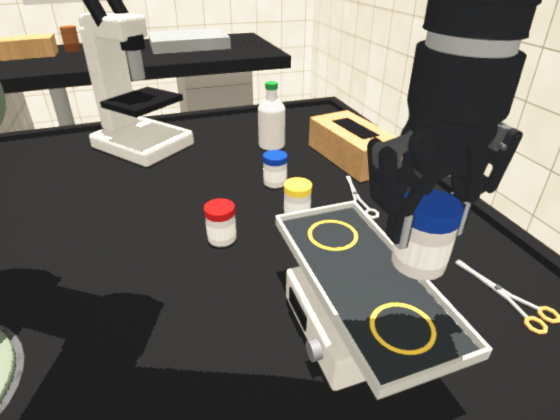

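View pics/w2.png

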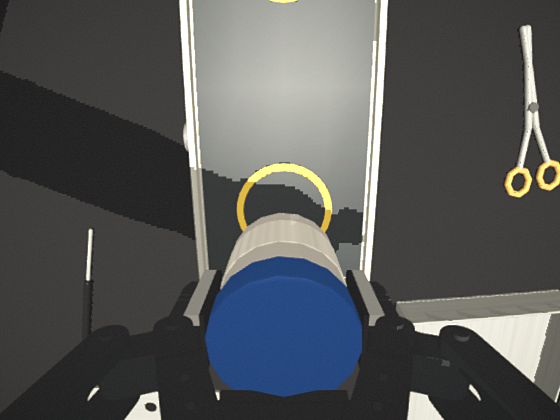

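The jar is held upright, and its ring is in view at about (284,208) in the wrist image. Next I set it on the -y ring and ride the platform down to its stop with the tool tilting along, so the jar stays flat on the mat.

```bash
python3 - <<'E'
from h import *
np.set_printoptions(precision=4,suppress=True)
f=frame("wrist"); print("ring",atz(f,[284,208],.1))
piv=np.array([.5516,-.070,.092]); p0=np.array([.552,-.160,.128])
def P(t,up=0):
    r=R.from_rotvec([t,0,0]); Rt=r*R.from_rotvec(DOWN)
    return piv+r.apply(p0-piv)+np.array(r.apply([0,0,up])),Rt.as_rotvec()
print([ik(*P(t)) is not None for t in(.06,.12,.172)], ik(*P(.172,.1)) is not None)
move_l([.552,-.160,.15],velocity=.12)
move_l(p0,velocity=.04)
s=get_state();print(s["clock"],s["position"],s["contact_force"])
for t in(.06,.12,.172):
    p,r=P(t); print(move_l(p,velocity=.03,rot=r,until_force=6))
    s=get_state();print(s["clock"],s["position"],p,s["contact_force"])
f=frame("side"); save(f,"s3.png")
E
```

```text
ring [ 0.5522 -0.1594  0.1   ]
[True, True, True] True
10.9167 [ 0.552  -0.16    0.1279] [-0.4012 -0.7949 -0.646 ]
False
11.2583 [ 0.5521 -0.1626  0.1226] [ 0.552  -0.162   0.1225] [ 0.0595  0.646  -0.709 ]
False
11.6 [ 0.552  -0.1639  0.117 ] [ 0.552  -0.1637  0.117 ] [ 0.2998  0.3946 -1.1913]
False
11.9167 [ 0.552  -0.165   0.1121] [ 0.552  -0.1648  0.1121] [-0.1373 -1.2328  0.4128]
```

View pics/s3.png

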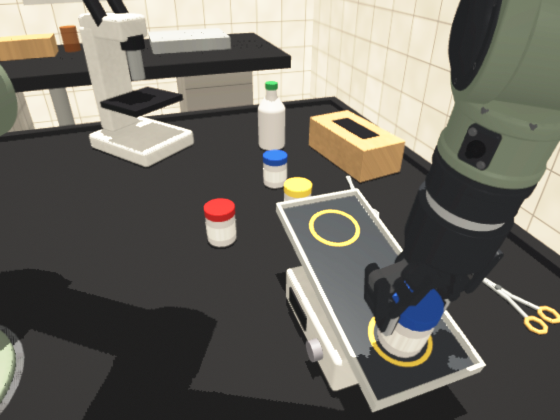

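The platform is tilted and the jar sits flat inside the near ring, around (405,335). I release it, retract along the tool axis, and fetch the second jar.

```bash
python3 - <<'E'
from h import *
np.set_printoptions(precision=4,suppress=True)
let_go()
s=get_state(); r=R.from_rotvec(s["eef_rot"]); p=np.array(s["position"])
move_l(p-r.as_matrix()[:,2]*.10,velocity=.12)
movep([.572,.3592,.22],DOWN)
f=frame("top"); save(f,"t4.png")
for l in lids(f): print(*l)
f=frame("wrist")
for l in lids(f): print("w",*l)
s=get_state();print(s["clock"],s["position"])
E
```

```text
[169.4693 169.91  ] 522 [0.5742 0.3584 0.07  ]
[433.822  184.2288] 590 [ 0.5577 -0.1952  0.07  ]
w [285.8728 195.8947] 3144 [0.5741 0.3591 0.07  ]
15.45 [0.5727 0.3579 0.22  ]
```

View pics/t4.png

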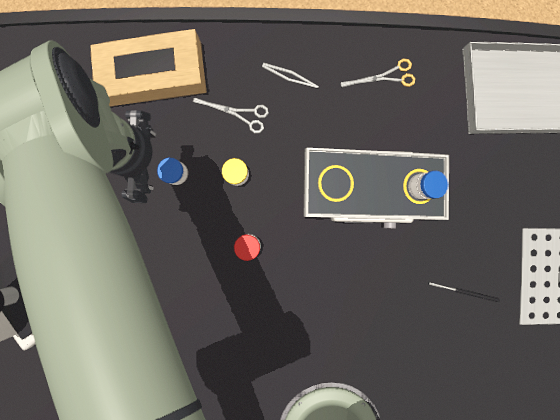

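Jar 1 stands inside its ring; the parallax-corrected lid position puts it within about 4 mm of the centre. The second jar goes in with the tool at the platform's tilt, following the platform back to level.

```bash
python3 - <<'E'
from h import *
np.set_printoptions(precision=4,suppress=True)
move_l([.573,.3592,.027],velocity=.12)
grab(30)
s=get_state();print(s["clock"],s["position"],s["finger_gap"])
dz=s["position"][2]
move_l([.573,.3592,.24],velocity=.15)
piv=np.array([.5516,-.070,.092]); p0=np.array([.551,.020,.100+dz])
def P(t,up=0):
    r=R.from_rotvec([t,0,0]); Rt=r*R.from_rotvec(DOWN)
    return piv+r.apply(p0-piv)+np.array(r.apply([0,0,up])),Rt.as_rotvec()
movep(*P(.172,.08))
p,r=P(.172,.015); move_l(p,velocity=.12)
p,r=P(.172); move_l(p,velocity=.03)
for t in(.11,.05,0):
    p,r=P(t); move_l(p,velocity=.02,rot=r)
    s=get_state();print(s["clock"],s["position"],p,s["contact_force"])
f=frame("side"); save(f,"s5.png")
f=frame("top"); 
for l in lids(f,.17): print(*l)
E
```

```text
17.6083 [0.5733 0.3594 0.0276] 0.613772619264224
22.3333 [0.551  0.0159 0.1374] [0.551  0.0155 0.1373] [ 0.0686  0.1362 -0.2684]
22.775 [0.551  0.0182 0.1321] [0.551  0.0181 0.132 ] [ 0.578   0.4644 -0.572 ]
23.1667 [0.551  0.0201 0.1276] [0.551  0.02   0.1276] [-0.4166 -0.9855 -0.3955]
[441.3456 184.0441] 136 [ 0.5501 -0.1772  0.17  ]
```

View pics/s5.png

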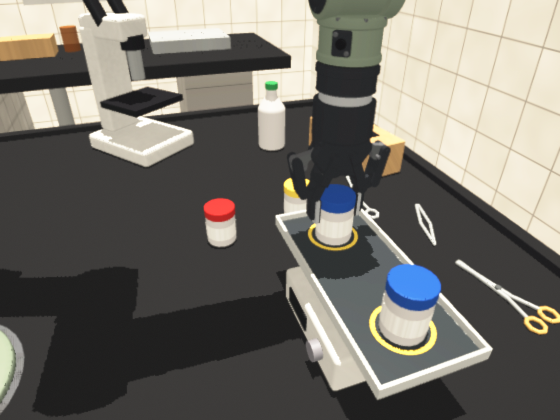

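Both jars stand in their rings and the platform is level. Releasing.

```bash
python3 - <<'E'
from h import *
np.set_printoptions(precision=4,suppress=True)
let_go()
move_l([.551,.020,.25],velocity=.12)
movep([.45,.25,.3],DOWN)
sleep(1)
f=frame("side"); save(f,"s6.png")
for d in tip_of("side","jar_a_mid"): print("side",d["score"],d["centre"],atz(f,d["centre"],.135))
for l in rings(f): print("ring",l)
f=frame("top"); save(f,"t6.png")
for d in tip_of("top","jar_a_mid"): print("top",d["score"],d["centre"],atz(f,d["centre"],.135))
for l in lids(f,.17): print(*l)
s=get_state();print(s["clock"],s["position"])
E
```

```text
side 0.91 [407.6, 306.8] [ 0.5505 -0.1641  0.135 ]
ring ((402.4801330566406, 328.6744689941406), (47.97462463378906, 65.20787811279297), array([ 0.5516, -0.1638,  0.1   ]))
ring ((331.95867919921875, 234.46104431152344), (27.83997344970703, 46.7158317565918), array([0.5509, 0.018 , 0.1   ]))
ring ((297.3971862792969, 187.03135681152344), (20.5694580078125, 29.11957359313965), array([0.5521, 0.1614, 0.1   ]))
top 0.96 [427.7, 184.1] [ 0.5522 -0.1617  0.135 ]
[338.4521 180.8642] 626 [0.5508 0.0187 0.17  ]
[431.8746 183.674 ] 638 [ 0.5503 -0.1588  0.17  ]
27.0667 [0.45 0.25 0.3 ]
```

View pics/s6.png

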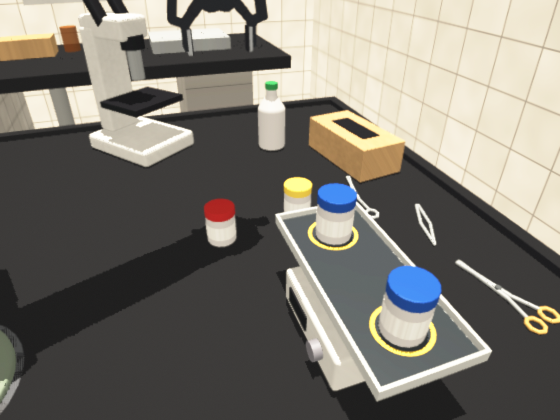

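View pics/t6.png

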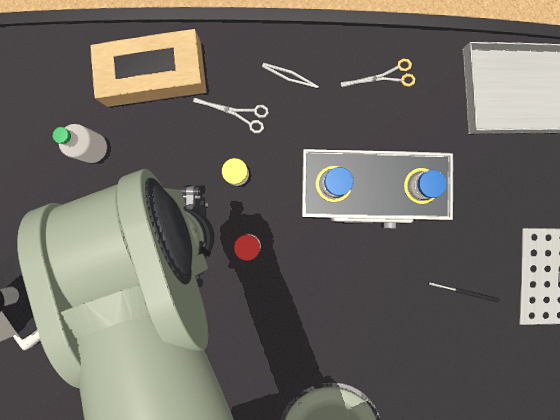

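Both jars are upright and centred in their rings, the platform is level, and the arm is clear. Handing in.

```bash
python3 -c "
from h import *
sign_off()"
```

```text
the job is handed in; nothing more can be done
```

Both blue-lidded jars are standing on the rocker, one on each yellow ring, and I handed the job in at about 27 s on the robot's clock. No verdict was reported.

**First jar:** I set it on the -y ring and followed the platform down to its stop with the tool tilted to match before letting go.

**Second jar:** I set it on the raised +y ring at the same tilt and brought the platform back to level before releasing it.

**Last checks**
- **Position:** the top camera put the lids at (0.551, 0.019) and (0.550, -0.159). The rings are at (0.551, 0.020) and (0.552, -0.160), so both jars look within about 2 mm of centre, against 20 mm allowed.
- **Level and upright:** in the final pictures the platform looks level, both jars stand upright and the arm is clear. The ring and rim positions match those of the empty platform. I judged this from the pictures and did not measure the joint angle or check that everything was at rest.
- **Disagreements:** the side camera read about 4 mm off in y for the -y jar, but it read that ring about 4 mm off too, so this looks like calibration error. In the last pictures the detection network reported only one of the two jars in each view. I confirmed the other from its lid colour and by eye.

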